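# Unload the axle jar from the wagon and open its twist lid

### The arm

A 6-joint arm with a two-finger parallel gripper is mounted at the origin on the work surface. World frame = base frame: x ahead of the robot, y to its left, z up, the work surface at z = 0. Lengths are in mm, angles in rad, forces in N, time in s.
With the tool pointing down it reaches from about 400 to 925 mm from the base axis. Payload 12.5 kg.
Tool frame: the origin (TCP) lies between the finger pads, 19 mm behind the fingertips; this is the grasp point; z points along the fingers, y is the line along which they close (so a half turn about z gives the same grasp; the last joint's range is limited). The gripper opens to 95 mm and grips with 3 to 60 N. Pads are 20 mm wide; open, the fingers measure 119 mm over their backs; the gripper's body (75 mm by 180 mm) begins 59 mm behind the grasp point.
Start: joints at [-1.284, 0.491, 1.559, -0, 1.092, -0.106], TCP at [239.259, -577.408, 233.461] pointing down, gripper open.
Joint ranges: [-3.1, 3.1], [-0.84, 2.19], [0.05, 2.79], [-1.13, 4.28], [0.06, 2.93], [-2.69, 2.69]. Speed limits (rad/s): [2.22, 2.22, 2.79, 3.14, 3.14, 3.14].

### API

Orientations are given as [roll, pitch, yaw] about the fixed x, y, z axes, in that order (R = Rz(yaw) Ry(pitch) Rx(roll)).
In Python, from cell import env gives the robot as it stands.
- The arm moves only by the tool arm_command, never from a script. Its argument "targets" is a list of rows, each a list of 5 numbers: the shift along the tool's x, y, z in mm, then the turn about the tool's z in degrees, then the opening, from 0 (shut) to 1 (fully open). In form: [[tx, ty, tz, roll, fingers], ...]. A call has 1 to 5 rows; each row is the pose to reach, as a shift and turn from the pose commanded when the call began, along the tool's axes at that moment; what a row does not reach only later rows make up. A row lasts 1/10 s, in which the tool goes at most 50 mm and 8.59 degrees, less where a joint would pass 70% of its speed; a pose out of reach is approached as far as the arm can. A call with a gripper value outside its range is refused whole. The fingers move at their own pace and stop on an object; the grip force is fixed at half the most. Time passes only in rows, so rows that repeat a pose let the fingers close. It gives the time, the measured TCP pose, the force, the opening and the grip force at its end, in the units of the state.
- env.state(): the state, without advancing time (a new reading comes with each control period).
- env.read_camera(name): name is "scene" or "side" or "wrist"; returns a dict with "frame" (420x560x3 uint8, red, green, blue), "vertical_fov" (degrees; the focal length in pixels is half the picture's height over the tangent of half this angle, whatever the lens; pixels are square), "cx", "cy" (the principal point, pixels), "k1" (the pictures are not rectified: a ray, as slopes to the right and down, at radius r is drawn at 1 + k1 r^2 times it, then the intrinsics apply), "world_from_camera" (4x4, takes a point from camera to world coordinates); the wrist camera has in their place "hand_eye" (4x4, takes a point from camera to tool coordinates, whose origin is the TCP and whose axes are the flange's). Camera axes: x right, y down, z forward; pixel columns grow to the right and rows downward; lengths in mm; the calibration is good to about 2 mm. A picture is of the moment at which its call begins: read the wrist's pose just before it. There is no depth.
- env.job_done(): hands the job in; it is judged then, once.
The state is a dict: "t": time; "joints": joint angles; "qvel": joint speeds; "tau": joint torques, N m; "eef_pos": TCP position; "tcp_rot": TCP orientation; "ft_force": force on the tool from outside, world axes, zero at the start; "moment": the same for the moment, N m; "opening": opening from 0.0 (shut) to 1.0 (fully open); "grip_force": force on a finger pad.
Only numpy, scipy, OpenCV 4.12 (cv2) and the standard library are available. Lean on these libraries where they do the work, as an engineer would, in place of code of your own. Each camera call takes 0.05 s, during which the arm holds its last target. There are 200 camera calls.

### The job

Slide the wagon's clamp jaw open, lift the closed jar of spare axles off the wagon and seat it fully down in the square well of the loading platform, which keeps it from turning. Then twist the tight lid anticlockwise (seen from above), stop turning as soon as it comes free (a little under a quarter turn), and lift it off. Finish holding the lid level about two centimetres above the open mouth, still gripped, with the jar left seated in the well, and leave the other toys where they are.

Things in the scene. Friction and masses are not known exactly. Their poses are not given: they have to be found in the camera images.
- wagon: Wooden flat wagon, fixed, on a track piece. Deck 88 (x) by 270 (y) mm, its top 45 mm above the table. Origin on the table under the deck's middle; y runs along the wagon, from the fixed end stop (y = -83 to -101 mm, 75 mm above the table) to the sliding jaw. The jar starts between stop and jaw, centre at y = -45 mm, sides parallel to the wagon's.
- jaw (a joint): Sliding clamp jaw on the deck: wooden block 60 wide, 40 long, 30 mm high. 0 m = closed on the jar, grows as it slides along the wagon's +y; ends at 0.050. About 4 N of friction; stays where left. Its steel lip reaches 5 mm over the jar's foot, so the jar cannot be lifted until it is open; over 0.025 counts as open.
- jaw_handle (a point): Where to pinch the jaw's handle, an upright round wooden post 16 mm thick. The point is on the post's axis, 110 mm above the table, 15 mm below the post's top. x, y, z as the wagon's. With the jaw closed it is 67 mm from the jar's axis. Pinch it across the wagon (along x).
- jar: Clear plastic jar on a wooden foot, about 0.5 kg. Foot 74 x 74, 16 mm high, its lowest 6 mm bevelled to 62 x 62; body 60 x 60 mm, from 16 to 52 mm; neck 29 mm across, mouth at 65 mm; top of the closed lid at 79 mm (above the underside). Origin at the centre of the underside, x and y square to the sides. On the wagon its x is the wagon's: grip the body along x, TCP 46 mm above the origin.
- jar_mouth (a point): Centre of the jar's mouth, 65 mm above the jar's origin, z up along its neck.
- lid: Round aluminium twist lid, 50 mm across, 25 mm high, 50 g. Origin at the centre of its lower rim, z up. Closed, the rim is 11 mm below the jar's mouth. Grip across the diameter, in any direction, TCP 18 to 22 mm above the rim (lower, the fingertips meet the jar's shoulders). Two inner lugs hold it down until turned; turning does not raise it.
- thread (a joint): How far the lid is unscrewed from the jar, rad: 0 = tight, grows anticlockwise seen from above. Resists with 0.3 N m all the way, stays where left. Below 1.05 lugs hold the lid down; from 1.05 it lifts straight off; over 1.65 is over-turned. Lags the gripper's turn by 0.05 to 0.2 (play in lugs and well). Turn back about 0.1 before lifting, so the lugs do not rub.
- platform: Wooden loading platform, fixed to the table: a block 130 by 130 mm, 30 mm high, with a square well in its middle, 79 by 79 mm and 14 mm deep. Origin on the table under its centre, x and y square to its sides.
- well (a point): Centre of the well's floor, 16 mm above the table; x and y square to the well's sides. The jar goes in with its sides parallel to the well's, any quarter turn; seated, its origin is at this point within about 3 mm.
- locomotive: Chrome-finish aluminium toy locomotive, 64 by 170 by 95 mm, origin under its middle. Bystander.
- container: Blue plastic freight container, 56 by 135 by 58 mm, origin under its middle. Bystander.
- buffer_block: Off-white hard silicone buffer block, 50 by 80 by 40 mm, origin under its middle. Bystander.
- track_stack: Four stacked beech track pieces, 44 by 200 by 50 mm in all, origin under the middle. Bystander.
Mind the look-alikes: they are no part of the job. There is more than one size of the platform; the one meant has the size given above. Several things have the shape of the lid; the one meant has the colours described above.

How it is judged:
By the outcome, as a careful person would: the job done as asked, in the order asked, and still so for the second after the job is handed in, while the arm keeps its last pose, push and grip.
It also fails if it takes over 61 s, if anything falls off the work surface, if the arm or the gripper's body presses on something with over 40 N, if the wrist force passes 120 N, or if a joint passes its speed limit or range.

## Working session

There is one attempt and no reset: what is moved stays moved. The work goes in short steps, Python scripts to look and compute and a tool call to move; the robot and the scene stay as the last step left them, time stands still between calls to the robot, and variables do not carry over. Pictures are saved under pics/ and viewed, at most 10 in all, crops included, and the job is handed in when it is done.

Besides the shell and the picture viewer there is one more tool, called after ">>>" by a JSON object that holds its "name" and its "arguments". arm_command: Moves the arm, as the interface text tells. Its arguments: {"type":"object","properties":{"targets":{"type":"array","items":{"type":"array","items":{"type":"number"}}}},"required":["targets"]}

```bash
ls; mkdir -p pics
cat > h.py <<'E'
import numpy as np, cv2
from scipy.spatial.transform import Rotation as R
from cell import env
def K(c):
    f=c["frame"].shape[0]/2/np.tan(np.radians(c["vertical_fov"]/2)); return f
def save(name,fn):
    s=env.state(); c=env.read_camera(name)
    if "world_from_camera" in c: T=np.array(c["world_from_camera"])
    else:
        W=np.eye(4); W[:3,:3]=R.from_euler('xyz',s["tcp_rot"]).as_matrix() if len(np.ravel(s["tcp_rot"]))==3 else np.array(s["tcp_rot"])
        W[:3,3]=s["eef_pos"]; T=W@np.array(c["hand_eye"])
    cv2.imwrite(f"pics/{fn}.png",c["frame"][:,:,::-1])
    np.savez(f"pics/{fn}.npz",T=T,f=K(c),cx=c["cx"],cy=c["cy"],k1=c["k1"],im=c["frame"])
def ray(fn,u,v):
    d=np.load(f"pics/{fn}.npz"); x=(u-d["cx"])/d["f"]; y=(v-d["cy"])/d["f"]
    p=np.array([x,y]); q=p.copy()
    for _ in range(30): q=p/(1+d["k1"]*(q@q))
    T=d["T"]; return T[:3,3],T[:3,:3]@np.array([q[0],q[1],1])
def at(fn,u,v,z):
    o,r=ray(fn,u,v); return (o+r*(z-o[2])/r[2])
def proj(fn,P):
    d=np.load(f"pics/{fn}.npz"); T=np.linalg.inv(d["T"]); p=T[:3,:3]@np.array(P,float)+T[:3,3]
    q=p[:2]/p[2]; q=q*(1+d["k1"]*(q@q)); return q*d["f"]+[d["cx"],d["cy"]]
def tri(a,b):
    (o1,r1),(o2,r2)=ray(*a),ray(*b)
    A=np.stack([r1,-r2],1); t=np.linalg.lstsq(A,o2-o1,rcond=None)[0]
    p,q=o1+t[0]*r1,o2+t[1]*r2; return (p+q)/2,np.linalg.norm(p-q)
def crop(fn,out,x0,y0,x1,y1,k):
    im=cv2.imread(f"pics/{fn}.png")[y0:y1,x0:x1]; cv2.imwrite(f"pics/{out}.png",cv2.resize(im,None,fx=k,fy=k,interpolation=cv2.INTER_CUBIC))
E
python3 - <<'E'
from h import *
s=env.state(); print(s)
for n in("scene","side","wrist"): save(n,n+"0")
for n in("scene0","side0","wrist0"):
    d=np.load(f"pics/{n}.npz"); print(n,d["T"].round(3).tolist(),d["f"],d["k1"])
E
```

```text
pics
{'t': 0.0, 'joints': array([-1.28360130e+00,  4.91574471e-01,  1.55945100e+00, -6.11438693e-07,
        1.09169874e+00, -1.05575255e-01]), 'qvel': array([-0.00127585, -0.00204026, -0.00054791,  0.00021266,  0.00081322,
        0.00107037]), 'tau': array([ 2.92582510e-03, -6.12640858e+01, -2.58175707e+01,  6.93416689e-02,
        4.81766928e-02, -5.20304013e-05]), 'eef_pos': array([ 239.18986549, -577.17797242,  232.85193814]), 'tcp_rot': array([-3.14046734e+00, -1.18703398e-04,  3.92770496e-01]), 'ft_force': array([-0.31629577,  0.5129301 ,  0.6548627 ]), 'moment': array([0.0383621 , 0.00537056, 0.02506471]), 'grip_force': 0.0, 'opening': 1.0026398328428094}
scene0 [[0.377, 0.605, -0.701, 1394.985], [0.926, -0.228, 0.301, -395.949], [0.022, -0.763, -0.646, 880.511], [0.0, 0.0, 0.0, 1.0]] 401.31619604554885 -0.11145028407345085
side0 [[0.997, -0.058, 0.047, 465.678], [-0.073, -0.617, 0.783, -1231.8], [-0.016, -0.784, -0.62, 1057.056], [0.0, 0.0, 0.0, 1.0]] 492.9588837075543 0.006173214980057158
wrist0 [[0.382, -0.89, -0.249, 307.502], [-0.924, -0.368, -0.101, -548.31], [-0.002, 0.269, -0.963, 384.407], [0.0, 0.0, 0.0, 1.0]] 375.62820248941176 0.015394228644684408
```

View pics/scene0.png

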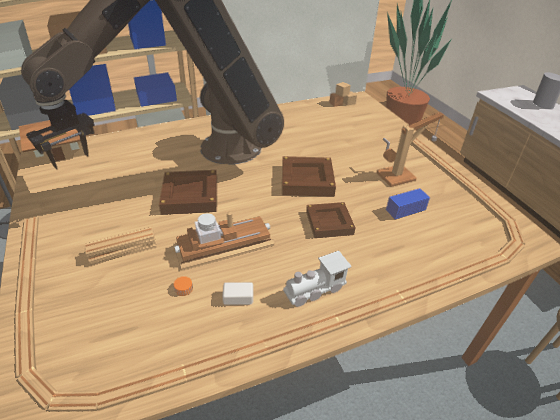

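View pics/side0.png

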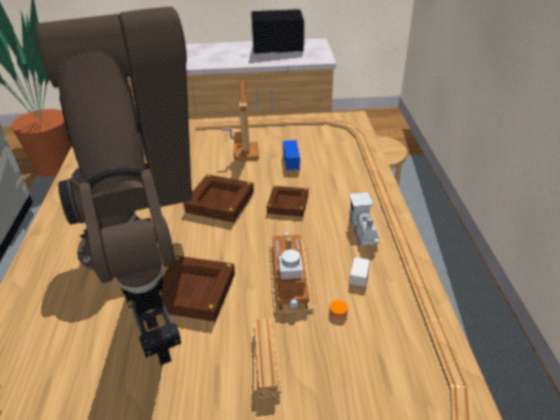

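The scene view shows three brown platforms at (190,191), (308,176) and (330,219), and the wagon with the jar and its aluminium lid at (207,222). An orange lid look-alike sits at (183,286). The locomotive is at (318,280) and the buffer at (238,293). I'll crop in to check sizes.

Run:
```python
from h import *
crop("scene0","c1",155,145,365,275,3.8)
crop("side0","c2",150,160,330,330,3.5)
```

```text
(no output)
```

View pics/c1.png

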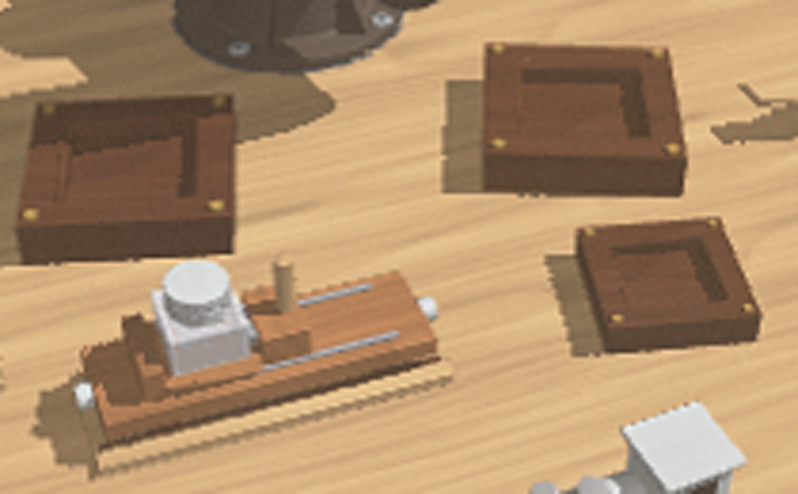

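View pics/c2.png

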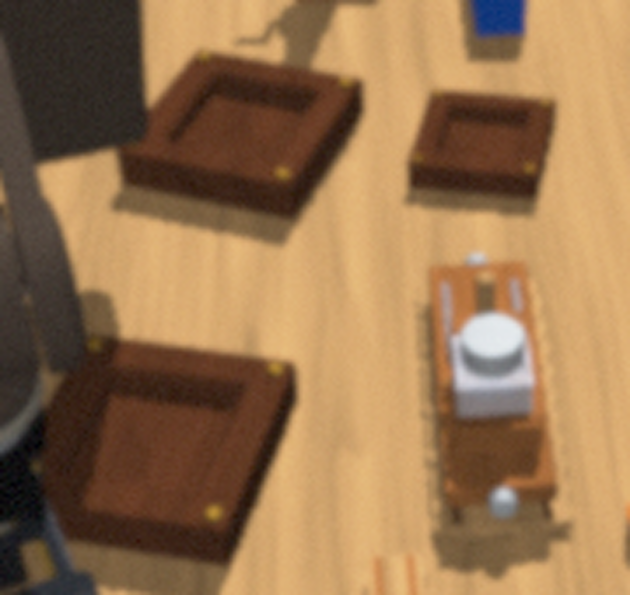

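The crops show the smaller platform's top corners at c1 (577,232), (716,218), (760,310), (605,320). The lid top centre is at c1 (198,281), the handle top at (284,257) and the deck's far-end corners at (399,272) and (438,340). The candidates for the platform are the three above, and their sizes should separate them.

Run:
```python
from h import *
f1=lambda p:("scene0",155+(p[0]+.5)/3.8-.5,145+(p[1]+.5)/3.8-.5)
f2=lambda p:("side0",150+(p[0]+.5)/3.5-.5,160+(p[1]+.5)/3.5-.5)
for nm,f,c in [("small",f1,[(577,232),(716,218),(760,310),(605,320)]),("right",f1,[(485,45),(667,48),(687,158),(484,150)]),("left",f1,[(38,102),(236,95),(234,222),(20,225)]),
  ("small_side",f2,[(432,92),(554,99),(541,176),(411,166)]),("right_side",f2,[(203,54),(361,82),(292,190),(120,155)])]:
    P=np.array([at(*f(p),30)[:2] for p in c]); E=np.roll(P,-1,0)-P
    print(nm,P.mean(0).round(1),np.linalg.norm(E,axis=1).round(),np.degrees(np.arctan2(E[:,1],E[:,0])).round(1))
print("lid",tri(f1((198,281)),f2((493,335))),at(*f1((198,281)),124),at(*f2((493,335)),124))
print("post",tri(f1((284,257)),f2((486,277))),at(*f1((284,257)),125),at(*f2((486,277)),125))
for p in[(399,272),(438,340),(100,442)]: print("deck",at(*f1(p),45))
for p in[(430,267),(526,263),(447,500),(553,488)]: print("deck side",at(*f2(p),45))
```

```text
small [562.5 158.6] [128. 122. 132. 114.] [  78.1  -12.3 -105.7  166. ]
right [306.7 202.9] [188. 189. 190. 181.] [  68.3  -22.7 -114.1  156.6]
left [ 249.  -229.5] [192. 196. 188. 189.] [  72.7  -16.4 -109.5  165. ]
small_side [566.1 159.6] [127. 130. 128. 127.] [ -11.2 -102.   167.4   77.4]
right_side [324.7 207.2] [181. 190. 185. 188.] [ -22.4 -111.9  157.    66.9]
lid (array([ 542.13513144, -236.25403043,  122.9584999 ]), np.float64(0.144626018090919)) [ 543.39152213 -236.52876309  124.        ] [ 542.02139701 -237.26961021  124.        ]
post (array([ 541.90201204, -168.98418596,  125.56469557]), np.float64(0.5599560003810021)) [ 540.93410088 -168.58634585  125.        ] [ 542.05203722 -168.72439694  125.        ]
deck [502.51070326 -60.98062087  45.        ]
deck [589.77472136 -60.90247321  45.        ]
deck [ 602.42491391 -334.07642304   45.        ]
deck side [499.69539859 -59.29069261  45.        ]
deck side [585.92162418 -61.77601393  45.        ]
deck side [ 497.5420435  -334.85396914   45.        ]
deck side [ 580.30292623 -329.866108     45.        ]
```

Only the platform at scene (330,219) has the right size: about 130 mm, centre (564,159), yaw about -12°. The other two are about 190 mm, so I reject them. The lid wanted is the aluminium one on the wagon jar at (207,222), not the orange one. Lid at (542,-237) and post at (542,-169) are 67 mm apart, and the lid height of 123 against 124 agrees. The next move goes over the wagon for a close wrist check.

>>> {"name": "arm_command", "arguments": {"targets": [[424, -232, -47, -67.5, 1], [424, -232, -47, -67.5, 1], [424, -232, -47, -67.5, 1], [424, -232, -47, -67.5, 1], [424, -232, -47, -67.5, 1]]}}

```text
t: 0.65
eef_pos: [396.1, -381.8, 257.8]
tcp_rot: [-3.142, -0.0, 1.149]
ft_force: [0.8, -1.3, 0.1]
opening: 1.001
grip_force: 0.0
```

```bash
cat >> h.py <<'E'
def go(x,y,z,yaw):
    s=env.state(); Rm=R.from_euler('xyz',s["tcp_rot"]).as_matrix()
    d=Rm.T@(np.array([x,y,z])-s["eef_pos"]); t=-(yaw-np.degrees(s["tcp_rot"][2])); print("go",d.round(1),"turn",round(t,1),"| t",round(s["t"],2),s["eef_pos"].round(1),np.degrees(s["tcp_rot"]).round(1),"F",s["ft_force"].round(1),"M",s["moment"].round(2),"open",round(s["opening"],3),"grip",round(s["grip_force"],1))
E
python3 -c "
from h import *
go(542,-200,280,90)"
```

```text
go [225.7  58.6 -22.2] turn -24.2 | t 0.65 [ 396.1 -381.8  257.8] [-180.    -0.    65.8] F [ 0.8 -1.3  0.1] M [-0.05 -0.09 -0.01] open 1.001 grip 0.0
```

>>> {"name": "arm_command", "arguments": {"targets": [[226, 59, -22, -24.5, 1], [226, 59, -22, -24.5, 1], [226, 59, -22, -24.5, 1], [226, 59, -22, -24.5, 1], [226, 59, -22, -24.5, 1]]}}

```text
t: 1.15
eef_pos: [544.1, -199.8, 279.8]
tcp_rot: [3.141, -0.0, 1.572]
ft_force: [0.1, -0.7, 0.3]
opening: 0.999
grip_force: 0.0
```

```bash
python3 -c "
from h import *
go(542,-200,280,90)
save('wrist','w1'); crop('w1','w1b',0,0,560,420,1.42)"
```

```text
go [-0.2 -2.1 -0.2] turn 0.1 | t 1.15 [ 544.1 -199.8  279.8] [180.   -0.   90.1] F [ 0.1 -0.7  0.3] M [-0.04 -0.07  0.  ] open 0.999 grip 0.0
```

View pics/w1b.png

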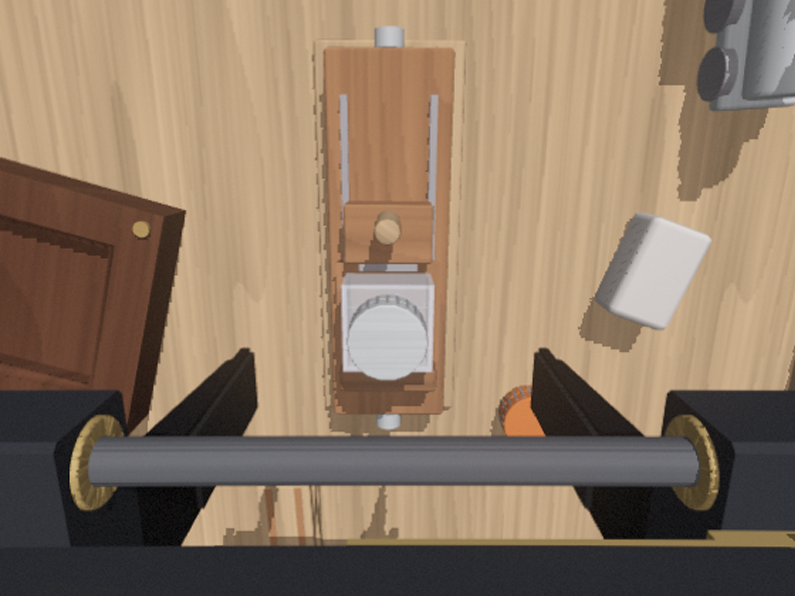

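The wrist view shows the wagon aligned with the tool. The post top is at (388,232) and the aluminium lid's top centre at (388,343) in the 1.42x view. The orange lid at (520,412) is a decoy.

```bash
python3 -c "
from h import *
g=lambda u,v,z:at('w1',(u+.5)/1.42-.5,(v+.5)/1.42-.5,z)
print('post',g(388,232,125),'lid',g(388,343,124))
for p in [(324,48),(454,50),(334,410),(444,412)]: print('deck',g(*p,45))
for p in [(345,275),(433,275)]: print('jar top far edge',g(*p,45+52))
p=g(388,232,125); go(p[0],p[1],110,90)"
```

```text
post [ 538.88711952 -168.0792164   125.        ] lid [ 538.70952831 -236.21822466  124.        ]
deck [495.93492641 -57.68868436  45.        ]
deck [582.05169339 -58.84798716  45.        ]
deck [ 494.65194497 -321.68631681   45.        ]
deck [ 582.29842406 -323.39264761   45.        ]
jar top far edge [ 510.91013601 -199.77259328   97.        ]
jar top far edge [ 567.39174127 -199.74191878   97.        ]
go [ 29.   -7.5 170.2] turn 0.1 | t 1.2 [ 546.2 -197.2  280.2] [179.9  -0.   90.1] F [-0.9  2.4 -0.6] M [ 0.13 -0.08 -0.02] open 1.0 grip 0.0
```

```bash
cat >> h.py <<'E'
def match(fa,fb,u,v,r=20):
    a=cv2.imread(f"pics/{fa}.png");b=cv2.imread(f"pics/{fb}.png");u0,v0=int(round(u)),int(round(v))
    m=cv2.matchTemplate(b,a[v0-r:v0+r+1,u0-r:u0+r+1],cv2.TM_CCOEFF_NORMED);_,s,_,l=cv2.minMaxLoc(m)
    return l[0]+r+u-u0,l[1]+r+v-v0,s
E
python3 -c "
from h import *
s=env.state();print(s['eef_pos'],s['qvel'].round(3))
save('wrist','w2'); print(env.state()['eef_pos'])
for u,v,z in[(388,232,125),(388,343,124)]:
    m=match('w1','w2',(u+.5)/1.42-.5,(v+.5)/1.42-.5);print(m,at('w2',m[0],m[1],z))
go(541,-168,110,90)"
```

```text
[ 546.1815831  -197.23113953  280.18282879] [-0.075 -0.011  0.037 -0.011 -0.029 -0.112]
[ 544.70601189 -199.19816144  279.73865418]
(270.0915492957747, 166.23239436619718, 0.9720860123634338) [ 538.64720706 -167.9431255   125.        ]
(270.0915492957747, 244.40140845070425, 0.8452639579772949) [ 538.40549714 -236.45301004  124.        ]
go [ 31.2  -3.7 169.7] turn 0.2 | t 1.25 [ 544.7 -199.2  279.7] [180.   -0.   90.2] F [-1.2 -0.9  0.3] M [-0.04 -0.11 -0.07] open 0.999 grip 0.0
```

>>> {"name": "arm_command", "arguments": {"targets": [[31, -5, 50, 0, 1], [31, -5, 100, 0, 0.6], [31, -5, 145, 0, 0.5], [31, -5, 165, 0, 0.4], [31, -5, 170, 0, 0.4]]}}

```text
t: 1.75
eef_pos: [536.2, -171.3, 106.8]
tcp_rot: [-3.137, -0.002, 1.57]
ft_force: [0.5, -0.9, 0.1]
opening: 0.719
grip_force: 0.0
```

>>> {"name": "arm_command", "arguments": {"targets": [[0, 0, 0, 0, 0.3], [0, 0, 0, 0, 0], [0, 0, 0, 0, 0], [0, 0, 0, 0, 0], [0, 0, 0, 0, 0]]}}

```text
t: 2.25
eef_pos: [537.9, -171.5, 110.4]
tcp_rot: [3.14, 0.001, 1.57]
ft_force: [-0.1, -0.8, 0.9]
opening: 0.297
grip_force: 0.0
```

```bash
python3 -c "
from h import *
go(540,-168,110,90)"
```

```text
go [3.5 2.1 0.4] turn -0.0 | t 2.25 [ 537.9 -171.5  110.4] [179.9   0.   90. ] F [-0.1 -0.8  0.9] M [ 0.   -0.1   0.01] open 0.297 grip 0.0
```

>>> {"name": "arm_command", "arguments": {"targets": [[3, 1, 0, 0, 0], [3, 1, 0, 0, 0], [3, 1, 0, 0, 0], [3, 1, 0, 0, 0]]}}

```text
t: 2.65
eef_pos: [539.9, -168.1, 110.0]
tcp_rot: [3.139, 0.001, 1.571]
ft_force: [6.7, 2.6, 0.2]
opening: 0.162
grip_force: 30.0
```

```bash
python3 -c "
from h import *
go(540,-168,110,90)"
```

```text
go [ 0.1  0.1 -0. ] turn -0.0 | t 2.65 [ 539.9 -168.1  110. ] [179.8   0.   90. ] F [6.7 2.6 0.2] M [ 0.43 -1.1   0.03] open 0.162 grip 30.0
```

>>> {"name": "arm_command", "arguments": {"targets": [[4, 1, 0, 0, 0], [13, 1, 0, 0, 0], [23, 1, 0, 0, 0], [33, 1, 0, 0, 0], [42, 1, 0, 0, 0]]}}

```text
t: 3.15
eef_pos: [540.2, -126.4, 109.9]
tcp_rot: [3.14, 0.001, 1.571]
ft_force: [1.6, -4.6, 1.1]
opening: 0.157
grip_force: 30.0
```

>>> {"name": "arm_command", "arguments": {"targets": [[0, 0, 0, 0, 0], [0, 0, 0, 0, 0.35], [0, 0, 0, 0, 0.4], [0, 0, 0, 0, 0.5]]}}

```text
t: 3.55
eef_pos: [539.4, -126.6, 109.4]
tcp_rot: [-3.141, -0.0, 1.57]
ft_force: [-0.8, 0.2, 0.1]
opening: 0.358
grip_force: 0.0
```

```bash
python3 -c "
from h import *
go(540,-126,250,90)"
```

```text
go [   0.6    0.5 -140.6] turn -0.0 | t 3.55 [ 539.4 -126.6  109.4] [-180.   -0.   90.] F [-0.8  0.2  0.1] M [-0.02 -0.08 -0.02] open 0.358 grip 0.0
```

>>> {"name": "arm_command", "arguments": {"targets": [[0, 0, -50, 0, 1], [0, 0, -100, 0, 1], [10, 0, -145, 0, 1], [60, 4, -165, 3, 1], [110, 8, -170, 6, 1]]}}

```text
t: 4.05
eef_pos: [547.8, -20.6, 281.7]
tcp_rot: [3.138, 0.0, 1.461]
ft_force: [-0.0, -0.2, -0.8]
opening: 0.779
grip_force: 0.0
```

```bash
python3 -c "
from h import *
go(558,115,280,78)"
```

```text
go [135.9  -4.8   1.6] turn 5.7 | t 4.05 [547.8 -20.6 281.7] [179.8   0.   83.7] F [-0.  -0.2 -0.8] M [-0.03 -0.12  0.01] open 0.779 grip 0.0
```

>>> {"name": "arm_command", "arguments": {"targets": [[50, -2, 1, 3, 1], [95, -4, 1, 6, 1], [132, -5, 1, 6, 1], [132, -5, 1, 6, 1], [132, -5, 1, 6, 1]]}}

```text
t: 4.55
eef_pos: [556.0, 111.5, 277.8]
tcp_rot: [-3.141, 0.001, 1.363]
ft_force: [-0.4, -0.7, -0.5]
opening: 0.999
grip_force: 0.0
```

```bash
python3 -c "
from h import *
go(558,115,280,78)
save('wrist','w3'); crop('w3','w3b',130,60,430,285,2.6);go(540,-200,280,90)"
```

```text
go [ 3.8  1.2 -2.2] turn 0.1 | t 4.55 [556.  111.5 277.8] [-180.     0.    78.1] F [-0.4 -0.7 -0.5] M [-0.04 -0.08 -0.03] open 0.999 grip 0.0
go [-307.3   48.9   -2. ] turn -12.0 | t 4.6 [556.1 110.7 277.9] [-180.    0.   78.] F [ 0.1 -0.5  0.6] M [-0.06 -0.09  0.01] open 1.002 grip 0.0
```

View pics/w3b.png

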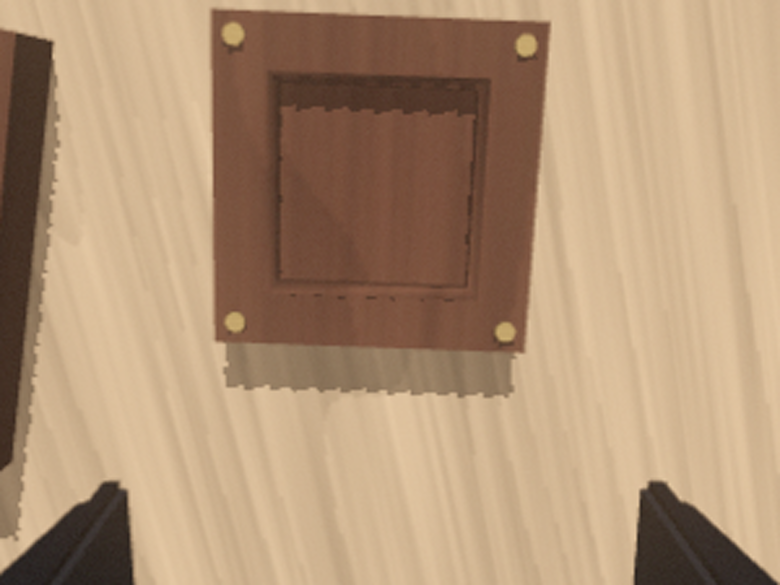

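The view shows the platform's top corners at crop (211,9), (550,22), (525,352), (215,341). The well's mouth corners are at (271,72), (491,79), (477,300), (271,293).

```bash
python3 -c "
from h import *
for nm,c in [('plat',[(211,9),(550,22),(525,352),(215,341)]),('well',[(271,72),(491,79),(477,300),(271,293)]),('screws',[(232,34),(526,45),(505,332),(235,322)])]:
    P=np.array([at('w3',130+(u+.5)/2.6-.5,60+(v+.5)/2.6-.5,30)[:2] for u,v in c]);E=np.roll(P,-1,0)-P
    print(nm,P.mean(0).round(1),np.linalg.norm(E,axis=1).round(1),np.degrees(np.arctan2(E[:,1],E[:,0])).round(1))
"
```

```text
plat [561.1 161.6] [129.6 129.5 129.8 129.5] [ -14.  -103.9  166.    76. ]
well [561.9 161.2] [85.5 86.8 85.  86.5] [ -13.7 -104.1  166.1   76.2]
screws [560.8 161.6] [113.1 112.7 112.4 112.5] [ -14.  -104.1  165.9   76.2]
```

>>> {"name": "arm_command", "arguments": {"targets": [[-50, 8, -2, -3, 1], [-100, 16, -2, -6, 1], [-150, 24, -2, -9, 1], [-199, 32, -2, -12, 1], [-248, 39, -2, -12, 1]]}}

```text
t: 5.1
eef_pos: [541.8, -141.9, 280.3]
tcp_rot: [3.142, 0.0, 1.57]
ft_force: [1.2, 0.5, 0.5]
opening: 1.0
grip_force: 0.0
```

```bash
python3 -c "
from h import *
go(540,-200,280,90)"
```

```text
go [-58.1  -1.8   0.3] turn -0.0 | t 5.1 [ 541.8 -141.9  280.3] [180.   0.  90.] F [1.2 0.5 0.5] M [-0.06 -0.14 -0.04] open 1.0 grip 0.0
```

Every side measures 129.6 mm, so this is the right platform. Centre by wrist is (561,161.6), yaw -14°. The post's contact force suggests adding about 2 mm in tool y. Next is the jar.

>>> {"name": "arm_command", "arguments": {"targets": [[-50, -1, 0, 0, 1], [-90, -1, 25, 0, 1], [-94, -1, 75, 0, 1], [-94, -1, 120, 0, 1], [-94, -1, 150, 0, 1]]}}

```text
t: 5.6
eef_pos: [539.8, -234.0, 127.2]
tcp_rot: [-3.139, -0.001, 1.567]
ft_force: [1.1, -0.3, 0.2]
opening: 1.0
grip_force: 0.0
```

```bash
python3 -c "
from h import *
go(540.5,-236.2,91,90)"
```

```text
go [-2.2  0.8 36.2] turn -0.2 | t 5.6 [ 539.8 -234.   127.2] [-1.798e+02 -1.000e-01  8.980e+01] F [ 1.1 -0.3  0.2] M [ 0.02 -0.12 -0.  ] open 1.0 grip 0.0
```

>>> {"name": "arm_command", "arguments": {"targets": [[-2, 0, 20, 0, 1], [-2, 0, 38, 0, 1], [-2, 0, 38, 0, 1]]}}

```text
t: 5.9
eef_pos: [540.1, -235.3, 90.0]
tcp_rot: [-3.138, -0.002, 1.568]
ft_force: [-0.9, 0.3, -0.2]
opening: 0.998
grip_force: 0.0
```

```bash
python3 -c "
from h import *
go(540.5,-236.2,91,90)"
```

```text
go [-0.9  0.4 -1. ] turn -0.1 | t 5.9 [ 540.1 -235.3   90. ] [-1.798e+02 -1.000e-01  8.990e+01] F [-0.9  0.3 -0.2] M [-0.01 -0.08 -0.02] open 0.998 grip 0.0
```

>>> {"name": "arm_command", "arguments": {"targets": [[0, 0, 0, 0, 0.7], [0, 0, 0, 0, 0.6], [0, 0, 0, 0, 0.4], [0, 0, 0, 0, 0.3], [0, 0, 0, 0, 0.3]]}}

```text
t: 6.4
eef_pos: [541.5, -234.4, 92.6]
tcp_rot: [-3.141, 0.0, 1.571]
ft_force: [-4.3, -0.4, 3.1]
opening: 0.638
grip_force: 2.5
```

```bash
python3 -c "
from h import *
go(540.5,-236.2,91,90)"
```

```text
go [-1.8 -1.   1.6] turn -0.0 | t 6.4 [ 541.5 -234.4   92.6] [-180.    0.   90.] F [-4.3 -0.4  3.1] M [-0.09  0.96 -0.01] open 0.638 grip 2.5
```

>>> {"name": "arm_command", "arguments": {"targets": [[0, 0, 0, 0, 0], [0, 0, 0, 0, 0], [0, 0, 0, 0, 0]]}}

```text
t: 6.7
eef_pos: [541.5, -234.3, 92.6]
tcp_rot: [-3.141, 0.0, 1.571]
ft_force: [-4.3, 0.0, 5.6]
opening: 0.629
grip_force: 30.0
```

>>> {"name": "arm_command", "arguments": {"targets": [[0, 0, -5, 0, 0], [0, 0, -15, 0, 0], [0, 0, -30, 0, 0]]}}

```text
t: 7.0
eef_pos: [541.6, -234.2, 122.2]
tcp_rot: [-3.14, -0.001, 1.57]
ft_force: [-0.5, 0.6, -3.5]
opening: 0.627
grip_force: 30.0
```

```bash
python3 -c "
from h import *
go(563,161,180,76)"
```

```text
go [395.2  21.2 -57.6] turn 14.0 | t 7.0 [ 541.6 -234.2  122.2] [-179.9   -0.    90. ] F [-0.5  0.6 -3.5] M [-0.07 -0.11 -0.01] open 0.627 grip 30.0
```

Gripped and lifted, 30 N at an opening of 60 mm. I raise it over the handle post, then cross to the platform.

>>> {"name": "arm_command", "arguments": {"targets": [[0, 0, -40, 0, 0], [0, 0, -80, 0, 0], [15, 0, -95, 0, 0], [50, 2, -95, 0, 0], [95, 5, -95, 2, 0]]}}

```text
t: 7.5
eef_pos: [546.4, -138.6, 217.2]
tcp_rot: [3.141, 0.0, 1.533]
ft_force: [0.7, 0.4, -5.8]
opening: 0.631
grip_force: 30.0
```

>>> {"name": "arm_command", "arguments": {"targets": [[45, 2, 0, 2, 0], [90, 4, 0, 5, 0], [135, 4, 0, 8, 0], [180, 4, 0, 10, 0], [220, 4, 0, 12, 0]]}}

```text
t: 8.0
eef_pos: [557.5, 83.2, 216.6]
tcp_rot: [-3.14, 0.0, 1.325]
ft_force: [0.7, 1.4, -4.1]
opening: 0.627
grip_force: 30.0
```

```bash
python3 -c "
from h import *
go(563.5,163,160,76)"
```

```text
go [ 78.8 -13.5  56.6] turn -0.1 | t 8.0 [557.5  83.2 216.6] [-179.9    0.    75.9] F [ 0.7  1.4 -4.1] M [-0.02 -0.18 -0.1 ] open 0.627 grip 30.0
```

>>> {"name": "arm_command", "arguments": {"targets": [[40, -7, 0, 0, 0], [75, -13, 20, 0, 0], [78, -13, 45, 0, 0], [78, -13, 70, 0, 0], [78, -13, 90, 0, 0]]}}

```text
t: 8.5
eef_pos: [563.5, 160.3, 125.2]
tcp_rot: [-3.14, 0.001, 1.327]
ft_force: [0.3, -0.6, -4.3]
opening: 0.629
grip_force: 30.0
```

>>> {"name": "arm_command", "arguments": {"targets": [[0, 0, 0, 0, 0], [0, 0, 0, 0, 0]]}}

```text
t: 8.7
eef_pos: [564.6, 159.5, 127.2]
tcp_rot: [-3.141, 0.0, 1.326]
ft_force: [0.2, 0.6, -4.2]
opening: 0.629
grip_force: 30.0
```

```bash
python3 -c "
from h import *
go(563.5,163,85,76)
save('wrist','w4'); save('side','s4'); save('scene','e4')
go(563.5,163,85,76)
a=cv2.imread('pics/w4.png')[30:330,100:460]; k=cv2.resize(cv2.imread('pics/e4.png')[170:260,280:390],None,fx=3.3,fy=3.3,interpolation=cv2.INTER_CUBIC)
k=k[:300]; a=a[:k.shape[0]]; cv2.imwrite('pics/c4.png',np.hstack([a,k])); print(a.shape,k.shape)"
```

```text
go [ 3.1 -1.8 42.2] turn -0.0 | t 8.7 [564.6 159.5 127.2] [-180.    0.   76.] F [ 0.2  0.6 -4.2] M [-0.  -0.1 -0. ] open 0.629 grip 30.0
go [ 3.1 -2.7 43.2] turn -0.0 | t 8.85 [565.3 159.3 128.2] [179.9  -0.   76. ] F [-0.9 -1.3 -4.2] M [-0.   -0.07  0.01] open 0.629 grip 30.0
(297, 360, 3) (297, 363, 3)
```

View pics/c4.png

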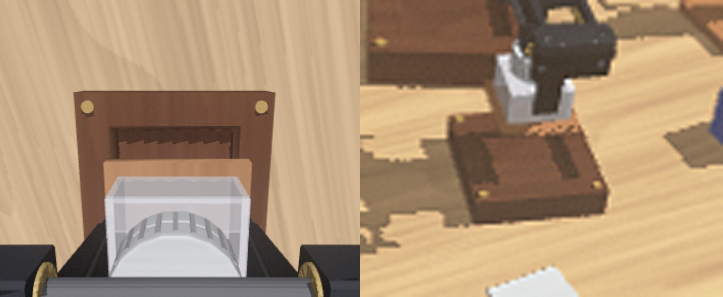

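The left half, offset (100,30), shows the jar's foot edge from (104,160) to (251,160). The platform's far corners are at (74,93) and (275,93), with the well behind the foot.

```bash
python3 -c "
from h import *
# lateral (tool y) and tool x coordinates relative to TCP, yaw 76
s=env.state();R0=R.from_euler('xyz',[np.pi,0,np.radians(76)]).as_matrix();e=np.array([564.8,159.4,0])
f=lambda u,v,z:(R0.T@(at('w4',100+u,30+v,z)*[1,1,0]-e)).round(1)[:2]
print('plat',f(74,93,30),f(275,93,30),'screws',f(87,107,30),f(261,107,30),'well',f(111,127,30),f(241,127,30))
print('foot',f(104,160,97),f(251,160,97),'body top',f(108,179,133),f(248,179,133))
print(np.load('pics/w4.npz')['cx'])
go(563.5,163,85,76)"
```

```text
plat [ 65.5 -68.6] [65.4 60.7] screws [ 56.7 -60.9] [56.6 52.3] well [ 43.7 -45.9] [43.7 39.9]
foot [ 36.  -38.3] [36.  34.3] body top [ 36.1 -29.8] [36.  26.3]
277.19495595646777
go [ 3.1 -2.7 43.2] turn -0.0 | t 8.85 [565.3 159.3 128.2] [179.9  -0.   76. ] F [-0.9 -1.3 -4.2] M [-0.   -0.07  0.01] open 0.629 grip 30.0
```

Relative to the jar, the well is +2 mm in tool x and -2 mm in tool y, with yaw aligned. I correct and lower.

>>> {"name": "arm_command", "arguments": {"targets": [[2, -2, 0, 0, 0], [2, -2, 12, 0, 0], [2, -2, 24, 0, 0], [2, -2, 36, 0, 0], [2, -2, 44, 0, 0]]}}

```text
t: 9.35
eef_pos: [562.9, 161.4, 81.3]
tcp_rot: [-3.14, 0.001, 1.326]
ft_force: [-0.5, -0.2, -4.7]
opening: 0.627
grip_force: 30.0
```

>>> {"name": "arm_command", "arguments": {"targets": [[0, 0, 4, 0, 0], [0, 0, 8, 0, 0], [0, 0, 11, 0, 0], [0, 0, 14, 0, 0], [0, 0, 14, 0, 0]]}}

```text
t: 9.85
eef_pos: [563.4, 161.5, 68.9]
tcp_rot: [-3.141, 0.0, 1.326]
ft_force: [-0.5, -0.2, -4.7]
opening: 0.63
grip_force: 30.0
```

```bash
python3 -c "
from h import *
go(563,161,63.6,76)"
```

```text
go [-0.6 -0.3  5.3] turn -0.0 | t 9.85 [563.4 161.5  68.9] [-180.    0.   76.] F [-0.5 -0.2 -4.7] M [-0.01 -0.08  0.01] open 0.63 grip 30.0
```

>>> {"name": "arm_command", "arguments": {"targets": [[0, 0, 2, 0, 0], [0, 0, 4, 0, 0], [0, 0, 5.5, 0, 0], [0, 0, 5.5, 0, 0]]}}

```text
t: 10.25
eef_pos: [563.5, 161.6, 63.6]
tcp_rot: [3.141, 0.0, 1.326]
ft_force: [-0.1, 0.6, -4.4]
opening: 0.628
grip_force: 30.0
```

```bash
python3 -c "
from h import *
go(563,161,63.6,76)"
```

```text
go [-0.7 -0.3  0. ] turn -0.0 | t 10.25 [563.5 161.6  63.6] [180.   0.  76.] F [-0.1  0.6 -4.4] M [ 0.05 -0.05  0.04] open 0.628 grip 30.0
```

>>> {"name": "arm_command", "arguments": {"targets": [[0, 0, 1, 0, 0], [0, 0, 2, 0, 0], [0, 0, 2, 0, 0]]}}

```text
t: 10.55
eef_pos: [563.5, 161.6, 63.5]
tcp_rot: [3.141, -0.0, 1.326]
ft_force: [-6.3, -1.5, 19.3]
opening: 0.63
grip_force: 30.0
```

```bash
python3 -c "
from h import *
go(563,161,63.6,76)"
```

```text
go [-0.7 -0.3 -0.1] turn -0.0 | t 10.55 [563.5 161.6  63.5] [180.  -0.  76.] F [-6.3 -1.5 19.3] M [-0.11  1.65  0.  ] open 0.63 grip 30.0
```

It is seated: z 63.5 matches the floor at 16, with a 19 N reaction. I release, rise to lid height (TCP z 90) and close on the lid.

>>> {"name": "arm_command", "arguments": {"targets": [[0, 0, -2, 0, 0], [0, 0, -2, 0, 0.8], [0, 0, -2, 0, 1], [0, 0, -2, 0, 1], [0, 0, -2, 0, 1]]}}

```text
t: 11.05
eef_pos: [563.5, 161.6, 63.5]
tcp_rot: [3.142, 0.0, 1.326]
ft_force: [0.7, 0.5, -0.3]
opening: 0.912
grip_force: 0.0
```

>>> {"name": "arm_command", "arguments": {"targets": [[-1.5, 0, -8, 0, 1], [-1.5, 0, -18, 0, 1], [-1.5, 0, -26, 0, 1], [-1.5, 0, -26, 0, 0.8], [-1.5, 0, -26, 0, 0.6]]}}

```text
t: 11.55
eef_pos: [563.2, 160.1, 90.0]
tcp_rot: [3.141, -0.0, 1.326]
ft_force: [0.6, -0.5, 0.4]
opening: 0.886
grip_force: 0.0
```

```bash
python3 -c "
from h import *
go(563,160,90,76)
save('side','s5');save('wrist','w5');go(563,160,90,76)
a=cv2.resize(cv2.imread('pics/s5.png')[130:230,230:350],None,fx=3.6,fy=3.6,interpolation=cv2.INTER_CUBIC); b=cv2.imread('pics/w5.png')[60:420,100:460]
cv2.imwrite('pics/c5.png',np.hstack([a[:360],b]))"
```

```text
go [-0.2 -0.1  0. ] turn -0.0 | t 11.55 [563.2 160.1  90. ] [180.  -0.  76.] F [ 0.6 -0.5  0.4] M [ 0.03 -0.04 -0.04] open 0.886 grip 0.0
go [-0.1  0.1 -0.5] turn -0.0 | t 11.65 [563.  160.1  89.5] [-180.    0.   76.] F [ 0.6  0.6 -0.2] M [-0.01 -0.05 -0.02] open 0.806 grip 0.0
```

View pics/c5.png

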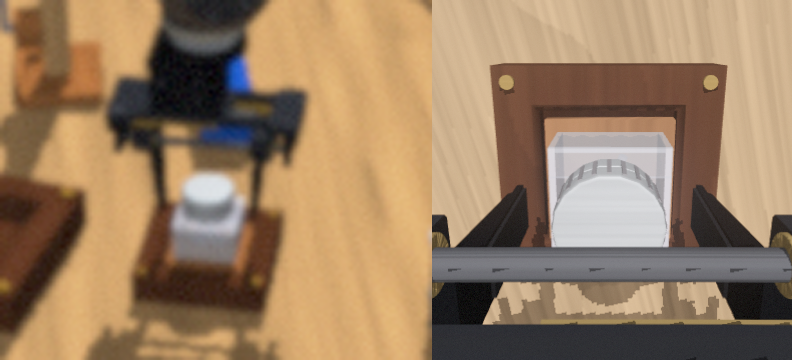

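The view shows the jar level in the well with the lid between the fingers. The lid's far top edge is at about (610,172) and its sides at 553 and 666.

```bash
python3 -c "
from h import *
R0=R.from_euler('xyz',[np.pi,0,np.radians(76)]).as_matrix();e=np.array([563.1,160.1,0])
f=lambda u,v,z:(R0.T@(at('w5',u-332,60+v,z)*[1,1,0]-e)).round(1)[:2]
print('lid far edge',f(610,170,95),f(610,174,95),'sides',f(553,222,95),f(666,222,95),'plat far',f(491,65,30),f(727,65,30))"
```

```text
lid far edge [26.9 -1.5] [25.2 -1.5] sides [  3.6 -25.8] [ 3.6 22.3] plat far [ 65.9 -66.5] [65.7 62.6]
```

>>> {"name": "arm_command", "arguments": {"targets": [[0, 0, 0, 0, 0.5], [0, 0, 0, 0, 0.4], [0, 0, 0, 0, 0], [0, 0, 0, 0, 0], [0, 0, 0, 0, 0]]}}

```text
t: 12.15
eef_pos: [563.1, 160.1, 89.5]
tcp_rot: [-3.142, 0.0, 1.326]
ft_force: [-1.0, 0.1, -0.9]
opening: 0.517
grip_force: 30.0
```

```bash
python3 -c "
from h import *
go(563,160,90,76)"
```

```text
go [-0.1 -0.  -0.5] turn -0.0 | t 12.15 [563.1 160.1  89.5] [-180.    0.   76.] F [-1.   0.1 -0.9] M [-0.04 -0.05  0.  ] open 0.517 grip 30.0
```

Lid gripped at 49 mm and centred. I turn it anticlockwise, which is negative about the downward tool z.

>>> {"name": "arm_command", "arguments": {"targets": [[0, 0, 0, -5, 0], [0, 0, 0, -10, 0], [0, 0, 0, -15, 0], [0, 0, 0, -20, 0], [0, 0, 0, -25, 0]]}}

```text
t: 12.65
eef_pos: [562.7, 160.4, 89.5]
tcp_rot: [-3.141, -0.001, 1.765]
ft_force: [-2.0, 2.8, 0.1]
opening: 0.517
grip_force: 30.0
```

```bash
python3 -c "
from h import *
go(563,160,90,151)"
```

```text
go [-0.5  0.2 -0.5] turn -49.9 | t 12.65 [562.7 160.4  89.5] [-180.    -0.   101.1] F [-2.   2.8  0.1] M [ 0.53  0.15 -0.34] open 0.517 grip 30.0
```

>>> {"name": "arm_command", "arguments": {"targets": [[0, 0, 0, -5, 0], [0, 0, 0, -10, 0], [0, 0, 0, -15, 0], [0, 0, 0, -20, 0], [0, 0, 0, -25, 0]]}}

```text
t: 13.15
eef_pos: [562.9, 160.4, 89.5]
tcp_rot: [-3.142, -0.001, 2.202]
ft_force: [-1.3, 2.4, -0.4]
opening: 0.516
grip_force: 30.0
```

>>> {"name": "arm_command", "arguments": {"targets": [[0, 0, 0, -5, 0], [0, 0, 0, -10, 0], [0, 0, 0, -15, 0], [0, 0, 0, -20, 0], [0, 0, 0, -25, 0]]}}

```text
t: 13.65
eef_pos: [562.9, 160.5, 89.5]
tcp_rot: [3.141, -0.001, 2.638]
ft_force: [-0.4, 3.3, -0.6]
opening: 0.519
grip_force: 30.0
```

```bash
python3 -c "
from h import *
go(563,160,90,151)
save('side','s6');save('scene','e6');save('wrist','w6')"
```

```text
go [-0.3 -0.4 -0.5] turn 0.1 | t 13.65 [562.9 160.5  89.5] [180.   -0.  151.1] F [-0.4  3.3 -0.6] M [ 0.66 -0.03 -0.3 ] open 0.519 grip 30.0
```

Turned 1.31 rad against a steady 0.3 N m. I turn back 6° and try a gentle lift.

>>> {"name": "arm_command", "arguments": {"targets": [[0, 0, 0, 3, 0], [0, 0, 0, 6, 0], [0, 0, -1, 6, 0], [0, 0, -2, 6, 0], [0, 0, -3, 6, 0]]}}

```text
t: 14.3
eef_pos: [563.1, 160.0, 92.7]
tcp_rot: [-3.141, 0.0, 2.531]
ft_force: [-0.5, 0.8, 0.1]
opening: 0.519
grip_force: 30.0
```

```bash
python3 -c "
from h import *
go(563,160,123,145)"
```

```text
go [  0.1  -0.1 -30.3] turn 0.0 | t 14.3 [563.1 160.   92.7] [-180.    0.  145.] F [-0.5  0.8  0.1] M [ 0.11 -0.09  0.03] open 0.519 grip 30.0
```

Free, with no resisting force. I lift until the rim is 20 mm above the mouth (mouth z 81, rim 101, TCP about 120.5).

>>> {"name": "arm_command", "arguments": {"targets": [[0, 0, -6, 0, 0], [0, 0, -13, 0, 0], [0, 0, -20, 0, 0], [0, 0, -26, 0, 0], [0, 0, -28, 0, 0]]}}

```text
t: 14.8
eef_pos: [563.4, 160.2, 121.6]
tcp_rot: [3.141, 0.001, 2.53]
ft_force: [0.4, 0.7, -0.6]
opening: 0.519
grip_force: 30.0
```

>>> {"name": "arm_command", "arguments": {"targets": [[0, 0, 0, 0, 0], [0, 0, 0, 0, 0]]}}

```text
t: 15.0
eef_pos: [563.0, 160.1, 120.5]
tcp_rot: [-3.141, -0.0, 2.53]
ft_force: [0.6, -0.2, -0.5]
opening: 0.518
grip_force: 30.0
```

```bash
python3 -c "
from h import *
go(563,160,120.5,145)
save('side','s7');save('scene','e7')
a=cv2.resize(cv2.imread('pics/s7.png')[130:230,230:345],None,fx=3.4,fy=3.4,interpolation=cv2.INTER_CUBIC); b=cv2.resize(cv2.imread('pics/e7.png')[155:255,280:395],None,fx=3.4,fy=3.4,interpolation=cv2.INTER_CUBIC)
cv2.imwrite('pics/c7.png',np.hstack([a,b]))"
```

```text
go [-0.1 -0.1 -0. ] turn -0.0 | t 15.0 [563.  160.1 120.5] [-180.   -0.  145.] F [ 0.6 -0.2 -0.5] M [ 0.05 -0.15 -0.02] open 0.518 grip 30.0
```

View pics/c7.png

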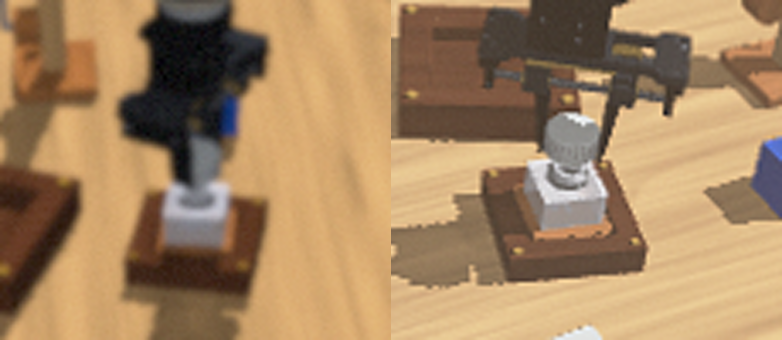

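The picture shows the lid held level at (572,140), above the open neck at (570,178). The jar is still seated in the well. I'm handing the job in.

```bash
python3 -c "
from cell import env
print(env.job_done())"
```

```text
the job is handed in; nothing more can be done
None
```

I handed the job in at 15 s: the jaw is open, the jar is seated in the 130 mm platform's well, and the lid is unscrewed and held level, still gripped, about 20 mm above the open mouth; the verdict was not shown.

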